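# Put the swapped bar kit back on its own mats

## Task

After cleaning, the four pieces of bar kit were put back on each other's mats. Put the tamper on the black mat, the steel dosing cup on the blue mat, the white cocoa shaker on the yellow mat and the red-lidded jar on the green mat, each upright in the middle of its mat, one thing to a mat. The cork mat is free for parking a thing on the way; let nothing fall over and leave the milk pitcher where it stands.

Things in the scene. Friction and masses are not known exactly. Their poses are not given: they have to be found in the camera images.
- tamper: Espresso tamper standing on its steel base: dark brown wooden bulb handle pointing up, 86 mm tall. Base 58 mm in diameter, 13 mm thick; above it the handle, round, at most 42 mm wide (widest in its upper half), to be gripped about 60 mm above the underside. About 0.45 kg. Origin: centre of its underside; z is its axis, up. Starts on the yellow or the green mat; belongs on the black mat.
- dosing_cup: Small open steel cup without a handle, 58 mm in diameter, 52 mm tall, wall nearly straight and about 3 mm thick, floor 2 mm; can be gripped round its outside about 35 mm above the underside. About 0.11 kg. Origin: centre of its underside (to 1 mm); z is its axis, up. Starts on the yellow or the green mat; belongs on the blue mat.
- shaker: Cocoa shaker, white round closed tub, 97 mm tall: body 62 mm in diameter up to 70 mm, above that a white lid 66 mm in diameter; can be gripped from above round its upper part, lid included, about 78 mm above the underside (lower, a gripper's palm may meet the top). About 0.16 kg. Origin: centre of its underside; z is its axis, up. Starts on the black or the blue mat; belongs on the yellow mat.
- jar: Closed round jar with pale orange-brown contents and a red lid, 100 mm tall: body about 60 mm in diameter up to 88 mm, above that the fixed red lid 65 mm in diameter; can be gripped from above round its upper part, lid included, about 80 mm above the underside (lower, a gripper's palm may meet the top). About 0.44 kg. Origin: centre of its underside; z is its axis, up. Starts on the black or the blue mat; belongs on the green mat.
- mat_black: Round flat bar mat, 100 mm in diameter, 4 mm thick, fixed to the worktop. Origin: centre of its underside, on the worktop (its top is 4 mm higher); z up. Black; home of the tamper.
- mat_blue: Round flat bar mat, 100 mm in diameter, 4 mm thick, fixed to the worktop. Origin: centre of its underside, on the worktop (its top is 4 mm higher); z up. Blue; home of the dosing cup.
- mat_yellow: Round flat bar mat, 100 mm in diameter, 4 mm thick, fixed to the worktop. Origin: centre of its underside, on the worktop (its top is 4 mm higher); z up. Yellow; home of the cocoa shaker.
- mat_green: Round flat bar mat, 100 mm in diameter, 4 mm thick, fixed to the worktop. Origin: centre of its underside, on the worktop (its top is 4 mm higher); z up. Green; home of the jar.
- mat_cork: Round flat bar mat, 100 mm in diameter, 4 mm thick, fixed to the worktop. Origin: centre of its underside, on the worktop (its top is 4 mm higher); z up. Light brown cork; empty at the start, the free spot for parking. The five mats lie side by side in a loose row across the worktop, in any order, centres at least 140 mm apart; nothing else stands within 85 mm of a mat's centre.
- pitcher: Bystander: steel milk pitcher with a handle, 74 x 100 x 91 mm, about 0.28 kg, standing behind the mats on the right, at least 120 mm from any mat's centre. Not to be moved. Origin: centre of its underside (of the outline with the handle); z up, handle to +y of its own frame.

How it is judged:
By the outcome, as a careful person would: the job done as asked, in the order asked, and still so for the second after the job is handed in, with the robot touching nothing.
It also fails if it takes over 147 s, if anything falls off the work surface, if the arm or the gripper's body presses on something with over 40 N, if the wrist force passes 120 N, or if a joint passes its speed limit or range.

## Robot

A 6-joint arm with a two-finger parallel gripper is mounted at the origin on a cart in front of the work surface, level with it; the furniture and walls round the work are solid. World frame = base frame: x ahead of the robot, y to its left, z up, the work surface at z = 0. Lengths are in m, angles in rad, forces in N, time in s.
With the tool pointing down it reaches from about 0.275 to 1 m from the base axis. Payload 8.4 kg.
Tool frame: the origin (TCP) lies on the centre line of the jaws, within the pads' length; the fingertips stand 17 mm ahead of it and the grasp point (between the pads) lies 2 mm behind it (bot.tcp_to_tips is the z of the fingertips in the tool frame, in m); z points along the fingers, y is the line along which they close (so a half turn about z gives the same grasp; the last joint's range is limited). The gripper opens to 85 mm and grips with 20 to 120 N. Pads are 22 mm wide; open, the fingers measure 114 mm over their backs; the gripper's body (76 mm by 85 mm) begins 54 mm behind the grasp point. The pads swing forward as they close: fully open they stand 13 mm farther back than shut.
Start: joints at [-1.246, 0.353, 1.633, -0, 1.155, -0.002], TCP at [0.201, -0.592, 0.248] pointing down, gripper open.
Joint ranges: [-2.63, 2.63], [-0.92, 2.1], [0.06, 2.66], [-1.3, 4.44], [0, 2.69], [-3.02, 3.02]. Speed limits (rad/s): [2.22, 2.22, 2.79, 3.14, 3.14, 3.14].

## Interface

Orientations are given as a unit quaternion [x, y, z, w].
In Python, from workcell import bot, hand, kinematics, get_obs, vision, hand_in gives the robot as it stands. The module is installed in compiled form; this text tells all that it offers. Calls block until the motion is done:
- bot.reach(position, orientation): joint-space move of the TCP to a pose.
- bot.servo_line(position, ori=None, velocity=0.15): straight line of the TCP; ori=None keeps the orientation; velocity is the mean speed in m/s.
- bot.goto_joints(angles): joint-space move.
- hand.move_gripper(opening, strength=None): finger opening in m; strength is the grip in N (None keeps the last); returns when the fingers have stopped.
- bot.dwell(seconds).
- kinematics.solve_ik(position, orientation): joint angles nearest the present ones, or None.
- get_obs(): the state.
- vision.read_camera(name): name is "scene" or "top"; returns a dict with "frame" (420x560x3 uint8, red, green, blue), "intrinsics" (3x3 intrinsics, pixels), "dist" ([k1, k2, p1, p2, k3] as OpenCV has them; the pictures are not rectified), "view" (4x4, takes a point from world to camera coordinates). Camera axes: x right, y down, z forward; pixel columns grow to the right and rows downward; lengths in m; the calibration is good to about 2 mm. A picture is of the moment at which its call begins. There is no depth.
A pose or a line that the arm cannot do raises bot.IKError and nothing moves.
- hand_in(): hands the job in; it is judged then, once.
The state is a dict: "time_s": time; "joint_pos": joint angles; "joint_vel": joint speeds; "joint_efforts": joint torques, N m; "position": TCP position; "orientation": TCP orientation; "wrist_force": force on the tool from outside, world axes, zero at the start; "ft_torque": the same for the moment, N m; "gripper_width": finger opening in m; "grip_force": force on a finger pad.
Only numpy, scipy, OpenCV 4.12 (cv2) and the standard library are available. Lean on these libraries where they do the work, as an engineer would, in place of code of your own. Each camera call takes 0.05 s, during which the arm holds its last target. There are 200 camera calls.

## Working session

There is one attempt and no reset: what is moved stays moved. The work goes in short steps, each a Python script; the robot and the scene stay as the last script left them, time stands still between calls to the robot, and variables do not carry over. Pictures are saved under pics/ and viewed, at most 14 in all, crops included, and the job is handed in when it is done.

```bash
mkdir -p pics; python3 - <<'E'
from workcell import bot, hand, kinematics, get_obs, vision
import cv2
for n in("scene","top"):
    c=vision.read_camera(n); cv2.imwrite(f"pics/{n}0.png",c["frame"][:,:,::-1]); print(n,c["intrinsics"].tolist(),c["dist"],c["view"].tolist())
o=get_obs(); print(o["time_s"],o["orientation"],o["gripper_width"])
E
```

```text
scene [[494.2772012266344, 0.0, 279.26442249652825], [0.0, 494.2772012266344, 203.46073526617397], [0.0, 0.0, 1.0]] [-0.18397254  0.          0.          0.          0.        ] [[0.6615151673012123, -0.7496531916736018, -0.020439560759260636, -0.37149111086835535], [-0.37799090459761797, -0.30976217998584543, -0.8724507251942035, 0.2460146655987969], [0.6477040678210415, 0.5848653554998781, -0.4882744683721209, 1.1200656792135415], [0.0, 0.0, 0.0, 1.0]]
top [[383.6191409132602, 0.0, 272.7532208983793], [0.0, 383.6191409132602, 206.10163037187644], [0.0, 0.0, 1.0]] [0.01742149 0.         0.         0.         0.        ] [[-0.008560536661424907, -0.9999555515193407, 0.003951227368824059, 0.014606724539155342], [-0.9864872457784667, 0.007798579170873755, -0.16365236350059426, 0.5673173101573971], [0.1636142754422224, -0.005298787461991394, -0.9865101579421011, 1.0658515857702278], [0.0, 0.0, 0.0, 1.0]]
0.1 [ 9.86678235e-01  1.62682724e-01 -1.02447182e-04 -6.17239129e-04] 0.08542338459841783
```

View pics/scene0.png

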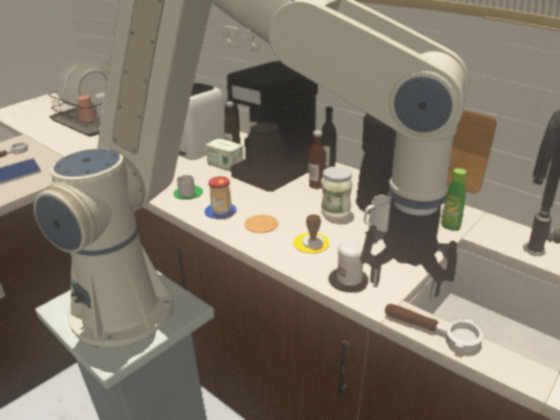

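View pics/top0.png

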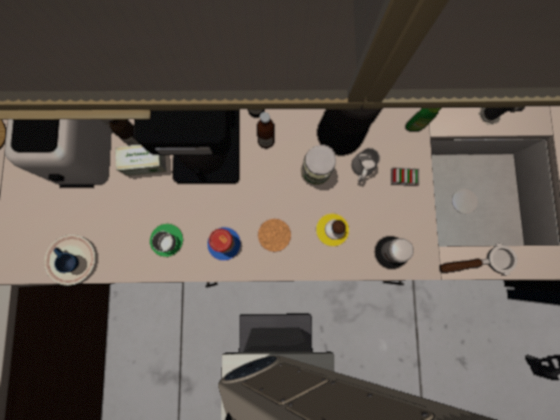

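The cup stands on green, the jar on blue, the tamper on yellow and the shaker on black; cork (274,235 in top) is empty. So there are two swaps, each going through the cork mat. Next I measure.

```bash
cat > see.py <<'E'
import cv2, numpy as np
from scipy.optimize import least_squares
from workcell import vision
def cast(c,px,z):
    "pixels -> world points on plane z"
    u=cv2.undistortPoints(np.float64(px).reshape(-1,1,2),c["intrinsics"],c["dist"]).reshape(-1,2)
    R,t=c["view"][:3,:3],c["view"][:3,3]; o=-R.T@t
    d=np.c_[u,np.ones(len(u))]@R
    return o+d*((z-o[2])/d[:,2])[:,None]
def proj(c,P):
    r=cv2.Rodrigues(c["view"][:3,:3])[0]
    return cv2.projectPoints(np.float64(P).reshape(-1,1,3),r,c["view"][:3,3],c["intrinsics"],c["dist"])[0].reshape(-1,2)
def fit(P,r,c0=None):
    "circle of known radius, robust"
    P=P[:,:2]; c0=P.mean(0) if c0 is None else c0
    s=least_squares(lambda c:np.linalg.norm(P-c,axis=1)-r,c0,loss="soft_l1",f_scale=.0015)
    return s.x, np.sqrt(np.median(s.fun**2))
def blob(c,box,f):
    "largest mask blob in box (u0,v0,u1,v1); f(h,s,v,)->mask; returns contour px"
    u0,v0,u1,v1=box; k=4
    im=cv2.resize(c["frame"][v0:v1,u0:u1],None,fx=k,fy=k,interpolation=cv2.INTER_CUBIC)
    h,s,v=[a.astype(int) for a in cv2.split(cv2.cvtColor(im,cv2.COLOR_RGB2HSV))]
    m=(f(h,s,v)*255).astype(np.uint8)
    cs=cv2.findContours(m,cv2.RETR_EXTERNAL,cv2.CHAIN_APPROX_NONE)[0]
    b=max(cs,key=cv2.contourArea).reshape(-1,2)
    return (b+.5)/k-.5+[u0,v0]
E
python3 - <<'E'
from see import *
c=vision.read_camera("top")
M={"green":((140,210,195,270),lambda h,s,v:(h>45)&(h<85)&(s>110)),
"blue":((195,215,250,270),lambda h,s,v:(h>100)&(h<130)&(s>120)),
"cork":((245,205,305,265),lambda h,s,v:(h>5)&(h<22)&(s>110)),
"yellow":((305,205,360,255),lambda h,s,v:(h>22)&(h<36)&(s>150)),
"black":((370,222,425,278),lambda h,s,v:(v<70))}
im=cv2.resize(c["frame"][195:285,135:435,::-1],None,fx=2.6,fy=2.6,interpolation=cv2.INTER_CUBIC)
for n,(b,f) in M.items():
    k=blob(c,b,f); hull=cv2.convexHull(np.float32(k)).reshape(-1,2)
    # dense hull boundary
    P=cast(c,k,.004); x,e=fit(P,.05)
    print(n,x.round(4),"med resid",e.round(4),len(k), "bbox",P[:,:2].min(0).round(3),P[:,:2].max(0).round(3))
    a=np.linspace(0,6.28,80); q=proj(c,np.c_[x[0]+.05*np.cos(a),x[1]+.05*np.sin(a),0*a+.004])
    for pts,col in((k,(0,0,255)),(q,(255,255,0))):
        cv2.polylines(im,[np.int32((pts-[135,195]+.5)*2.6)],True,col,1)
cv2.imwrite("pics/m1.png",im)
im=vision.read_camera("scene")["frame"][160:300,160:385,::-1]
cv2.imwrite("pics/s1.png",cv2.resize(im,None,fx=3.5,fy=3.5,interpolation=cv2.INTER_CUBIC))
E
```

```text
green [0.4762 0.3271] med resid 0.0037 354 bbox [0.43 0.28] [0.523 0.374]
blue [0.4691 0.1614] med resid 0.0055 432 bbox [0.418 0.11 ] [0.509 0.201]
cork [0.4884 0.0067] med resid 0.0023 367 bbox [ 0.44  -0.041] [0.536 0.055]
yellow [ 0.5029 -0.1671] med resid 0.0024 367 bbox [ 0.455 -0.215] [ 0.55  -0.119]
black [ 0.4354 -0.3417] med resid 0.0039 420 bbox [ 0.388 -0.376] [ 0.481 -0.291]
```

View pics/m1.png

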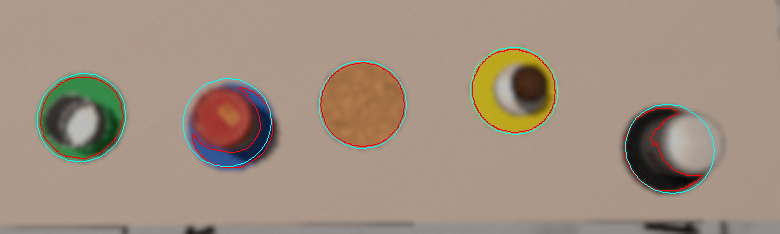

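View pics/s1.png

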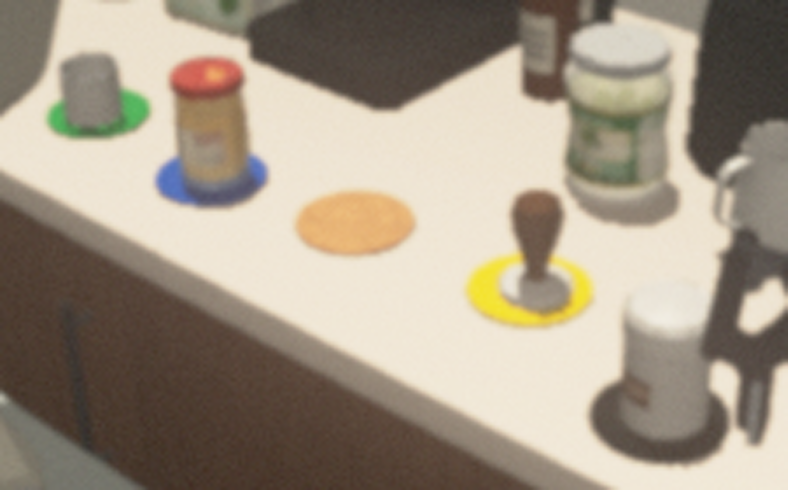

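Top overlay: green, cork and yellow fit well. The blue and black mats are partly hidden by their loads, so I use the scene view for those as well, and I use only the outward top-rim arcs for the objects.

```bash
cat >> see.py <<'E'
def rim(c,k,z,r):
    "centre of the top rim (height z, radius r) from silhouette contour, outward arc only"
    P=cast(c,k,z)[:,:2]; R=c["view"]; N=(-R[:3,:3].T@R[:3,3])[:2]
    x=P.mean(0); d=(x-N)/np.linalg.norm(x-N); x=x+d*.005
    for _ in range(4):
        Q=P[(P-x)@d>-.2*r]; x,e=fit(Q,r,x)
    return x,e
def draw(im,c,off,k,x,z,r,col):
    a=np.linspace(0,6.28,80); q=proj(c,np.c_[x[0]+r*np.cos(a),x[1]+r*np.sin(a),0*a+z])
    cv2.polylines(im,[np.int32((q-off+.5)*k)],True,col,1)
E
cat > m2.py <<'E'
from see import *
t=vision.read_camera("top"); s=vision.read_camera("scene")
col={"green":lambda h,s,v:(h>45)&(h<85)&(s>90),"blue":lambda h,s,v:(h>100)&(h<130)&(s>90),
"cork":lambda h,s,v:(h>5)&(h<22)&(s>75),"yellow":lambda h,s,v:(h>20)&(h<36)&(s>110),"black":lambda h,s,v:(v<85)}
bt={"green":(140,210,195,270),"blue":(195,215,250,270),"cork":(245,205,305,265),"yellow":(305,205,360,255),"black":(370,222,425,278)}
bs={"green":(165,172,210,205),"blue":(200,195,240,225),"cork":(240,210,285,240),"yellow":(288,225,335,258),"black":(325,264,370,295)}
mats={}
for n in col:
    o=[]
    for c,b in((t,bt),(s,bs)):
        P=cast(c,blob(c,b[n],col[n]),.004)[:,:2]
        H=cv2.convexHull(np.float32(P)).reshape(-1,2).astype(float)
        x,e=fit(H,.0485); o.append(x); print(n,x.round(4),e.round(4))
    mats[n]=o
obj={"cup":((148,222,186,258),lambda h,s,v:s<75,.056,.029),
"jar":((200,220,245,262),lambda h,s,v:((h<10)|(h>170))&(s>120),.104,.0325),
"tamper":((312,212,356,250),lambda h,s,v:(v<110)&(h<20),.069,.021),
"shaker":((378,232,425,272),lambda h,s,v:(v>115)&(s<32),.101,.033)}
it=cv2.resize(t["frame"][195:285,135:435,::-1],None,fx=2.6,fy=2.6,interpolation=cv2.INTER_CUBIC)
is_=cv2.resize(s["frame"][160:300,160:385,::-1],None,fx=3.5,fy=3.5,interpolation=cv2.INTER_CUBIC)
for n,(b,f,z,r) in obj.items():
    k=blob(t,b,f); x,e=rim(t,k,z,r); print(n,x.round(4),e.round(4))
    cv2.polylines(it,[np.int32((k-[135,195]+.5)*2.6)],True,(0,0,255),1)
    for zz,rr in((z,r),(.004,.03)):
        draw(it,t,[135,195],2.6,x,zz,rr,(255,255,0)); draw(is_,s,[160,160],3.5,x,zz,rr,(255,255,0))
for n in mats: draw(is_,s,[160,160],3.5,mats[n][0],.004,.05,(0,0,255)); draw(is_,s,[160,160],3.5,mats[n][1],.004,.05,(0,255,0))
cv2.imwrite("pics/m2.png",np.vstack([np.pad(it,((0,0),(0,7),(0,0))),is_])[:720,:])
E
python3 m2.py; python3 -c "
import cv2; a=cv2.imread('pics/m2.png'); cv2.imwrite('pics/m2b.png',cv2.resize(a,None,fx=.82,fy=.82,interpolation=cv2.INTER_AREA))"
```

```text
green [0.4765 0.3265] 0.0008
green [0.4739 0.3282] 0.0004
blue [0.4646 0.1564] 0.0006
blue [0.4656 0.153 ] 0.0011
cork [0.4874 0.0066] 0.0018
cork [0.4882 0.0063] 0.0013
yellow [ 0.5026 -0.1674] 0.0012
yellow [ 0.5011 -0.168 ] 0.0009
black [ 0.4344 -0.3379] 0.0004
black [ 0.4526 -0.4205] 0.0008
cup [0.4912 0.3438] 0.0066
jar [0.4652 0.1509] 0.0009
tamper [ 0.4998 -0.1705] 0.0009
shaker [ 0.4367 -0.3134] 0.0022Traceback (most recent call last):
  File "m2.py", line 27, in <module>
    cv2.imwrite("pics/m2.png",np.vstack([np.pad(it,((0,0),(0,7),(0,0))),is_])[:720,:])
                              ~~~~~~~~~^^^^^^^^^^^^^^^^^^^^^^^^^^^^^^^^^^^^^^
    return _nx.concatenate(arrs, 0, dtype=dtype, casting=casting)
           ~~~~~~~~~~~~~~~^^^^^^^^^^^^^^^^^^^^^^^^^^^^^^^^^^^^^^^
ValueError: all the input array dimensions except for the concatenation axis must match exactly, but along dimension 1, the array at index 0 has size 787 and the array at index 1 has size 788
[ WARN:0@0.011] global loadsave.cpp:275 findDecoder imread_('pics/m2.png'): can't open/read file: check file path/integrity
Traceback (most recent call last):
cv2.error: OpenCV(4.12.0) /io/opencv/modules/imgproc/src/resize.cpp:4208: error: (-215:Assertion failed) !ssize.empty() in function 'resize'
```

```bash
sed -i 's/(0,7),(0,0)/(0,is_.shape[1]-it.shape[1]),(0,0)/; s/cv2.imwrite("pics\/m2.png",\(.*\)\[:720,:\])/cv2.imwrite("pics\/m2b.png",cv2.resize(\1,None,fx=.82,fy=.82,interpolation=cv2.INTER_AREA))/' m2.py
sed -i 's/^    k=blob(t,b,f); x/    k=cv2.convexHull(np.float32(blob(t,b,f))).reshape(-1,2); x/; s/s<75,.056/s<110,.056/; s/(v>115)&(s<32)/(v>105)\&(s<40)/' m2.py
python3 m2.py | tail -6;
```

```text
black [ 0.4345 -0.3378] 0.0005
black [ 0.4097 -0.4181] 0.001
cup [0.4949 0.3653] 0.0
jar [0.4652 0.1516] 0.0008
tamper [ 0.5    -0.1712] 0.0009
shaker [ 0.4361 -0.3344] 0.0005
```

View pics/m2b.png

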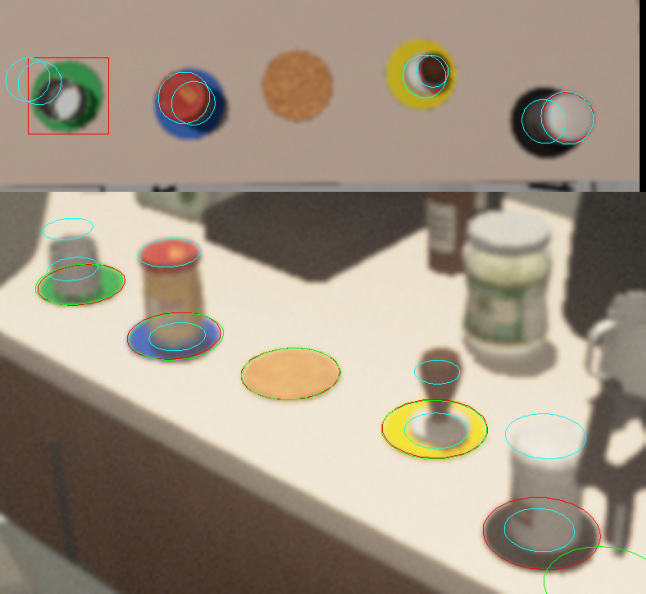

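Jar, tamper and shaker fits agree in both views; only the cup fit is spoiled, because its box takes in the counter. I redo the cup inside the green disc.

```bash
cat > cup.py <<'E'
from see import *
def cup(c,mat,sat=100):
    a=np.linspace(0,6.28,60); k=8
    u0,v0=np.int32(proj(c,[[*mat,.004]])[0])-30
    im=cv2.resize(c["frame"][v0:v0+60,u0:u0+60],None,fx=k,fy=k,interpolation=cv2.INTER_CUBIC)
    q=proj(c,np.c_[mat[0]+.046*np.cos(a),mat[1]+.046*np.sin(a),0*a+.004])
    m=np.zeros(im.shape[:2],np.uint8); cv2.fillPoly(m,[np.int32((q-[u0,v0]+.5)*k)],255)
    hsv=cv2.cvtColor(im,cv2.COLOR_RGB2HSV); m[hsv[:,:,1]>sat]=0
    m=cv2.morphologyEx(m,cv2.MORPH_OPEN,np.ones((9,9)))
    cs=cv2.findContours(m,cv2.RETR_EXTERNAL,cv2.CHAIN_APPROX_NONE)[0]
    b=cv2.convexHull(max(cs,key=cv2.contourArea)).reshape(-1,2).astype(float)
    x,e=rim(c,(b+.5)/k-.5+[u0,v0],.056,.029)
    im=np.ascontiguousarray(im[:,:,::-1]); cv2.polylines(im,[np.int32(b)],True,(0,0,255),1)
    draw(im,c,[u0,v0],k,x,.056,.029,(255,255,0)); draw(im,c,[u0,v0],k,x,.004,.029,(0,255,255))
    return x,e,im
E
python3 - <<'E'
from cup import *
c=vision.read_camera("top"); s=vision.read_camera("scene")
for sat in(80,100,120):
    x,e,im=cup(c,(.4755,.327),sat); print(sat,x,e)
# scene: vertical mid line of the cup at upper half
i2=cv2.resize(s["frame"][165:213,160:212,::-1],None,fx=8,fy=8,interpolation=cv2.INTER_CUBIC)
draw(i2,s,[160,165],8,x,.056,.029,(255,255,0)); draw(i2,s,[160,165],8,x,.004,.029,(0,255,255))
cv2.imwrite("pics/cup.png",np.hstack([im[:384],i2])[:, :800])
E
```

```text
80 [0.4687793  0.32391129] 0.0005167774004495342
100 [0.46919569 0.32531438] 0.0007616814180030143
120 [0.47030003 0.32620221] 0.0009998270918635047
```

View pics/cup.png

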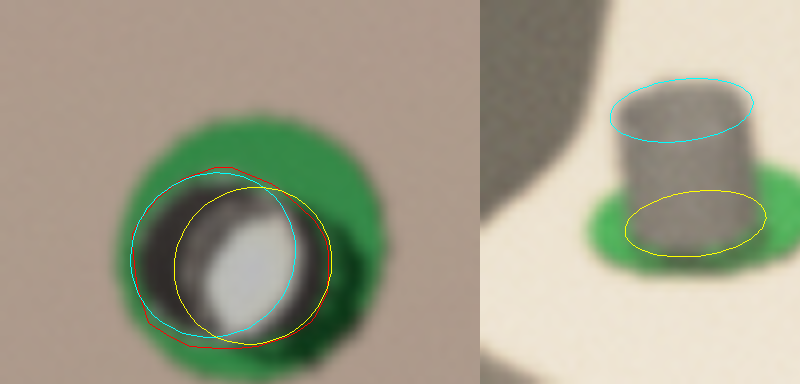

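The cup is at about (0.469, 0.323). Now the first move: tamper to cork.

```bash
cat > mv.py <<'E'
from workcell import bot, hand, kinematics, get_obs, vision, hand_in
import numpy as np
Q=[2**-.5,2**-.5,0,0]; UP=.22
mats=dict(green=(.4757,.3270),blue=(.4650,.1550),cork=(.4877,.0065),yellow=(.5021,-.1676),black=(.4345,-.3378))
def pick(xy,h,w,N=45,first=False):
    z=.004+h-.002
    hand.move_gripper(.085)
    bot.reach([*xy,UP],Q) if first else bot.servo_line([*xy,UP],Q,velocity=.3)
    bot.servo_line([*xy,z],velocity=.15)
    hand.move_gripper(w,N); o=get_obs()
    print("grip",round(o["gripper_width"],4),round(o["grip_force"],1),o["position"].round(4) if hasattr(o["position"],"round") else o["position"])
    bot.servo_line([*xy,UP],velocity=.15); o=get_obs()
    print("lift",round(o["gripper_width"],4),round(o["grip_force"],1),np.round(o["wrist_force"],1),"t",o["time_s"])
def place(xy,h):
    z=.004+h-.002
    bot.servo_line([*xy,UP],velocity=.25)
    bot.servo_line([*xy,z+.015],velocity=.15)
    bot.servo_line([*xy,z+.001],velocity=.03); print("down",np.round(get_obs()["wrist_force"],1))
    hand.move_gripper(.085); bot.dwell(.2)
    bot.servo_line([*xy,UP],velocity=.15); print("t",get_obs()["time_s"])
E
python3 - <<'E'
from mv import *
import cv2
pick((.5,-.171),.060,.02,first=True)
E
```

```text
grip 0.0391 44.5 [ 0.5008 -0.1712  0.0628]
lift 0.039 45.9 [ 0.9  1.  -5.7] t 5.4917
```

```bash
python3 - <<'E'
from mv import *
import cv2
place(mats["cork"],.060)
pick((.4363,-.334),.078,.05)
c=vision.read_camera("scene")["frame"][140:320,160:440,::-1]
cv2.imwrite("pics/a1.png",cv2.resize(c,None,fx=2.8,fy=2.8))
E
```

```text
down [ 0.4  0.6 -3.7]
t 9.9833
grip 0.0626 47.5 [ 0.4367 -0.3345  0.0813]
lift 0.0627 49.3 [ 0.9  0.5 -1.3] t 14.0167
```

View pics/a1.png

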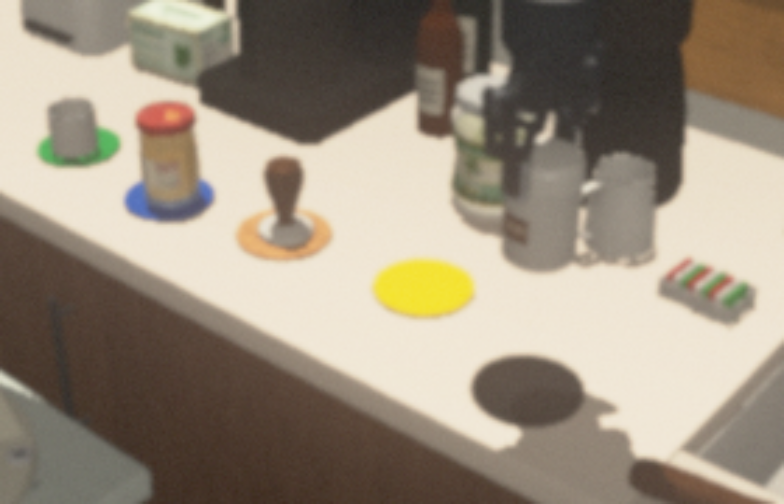

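The tamper stands on cork (285,205 in crop) and the shaker is held upright over the bare black mat. I place it, then refine the bare black mat's centre.

```bash
python3 - <<'E'
from mv import *
from see import *
place(mats["yellow"],.078)
bot.servo_line([.45,.1,.30],velocity=.35)
t=vision.read_camera("top"); s=vision.read_camera("scene")
for c,b in((t,(365,220,430,278)),):
    P=cast(c,blob(c,b,lambda h,s,v:v<85),.004)[:,:2]
    print("black",cv2.minEnclosingCircle(np.float32(P)),fit(P,.0485))
# tamper on cork and shaker on yellow, seen
cv2.imwrite("pics/a2.png",cv2.resize(t["frame"][190:290,135:435,::-1],None,fx=2.6,fy=2.6))
k=blob(t,(255,205,300,262),lambda h,s,v:(v<105)&(h<20)); print("tamper",rim(t,k,.069,.021))
k=cv2.convexHull(np.float32(blob(t,(310,200,375,262),lambda h,s,v:(v>105)&(s<40)))).reshape(-1,2); print("shaker",rim(t,k,.101,.033))
E
```

```text
down [-3.2  0.6  8.5]
t 18.1667
black ((0.4341385066509247, -0.3374030590057373), 0.04832902178168297) (array([ 0.43424121, -0.33732095]), np.float64(0.0010575832445059432))
tamper (array([0.48892915, 0.00237474]), np.float64(0.0009698859372332635))
shaker (array([ 0.50036146, -0.16926166]), np.float64(0.00020030544998710792))
```

View pics/a2.png

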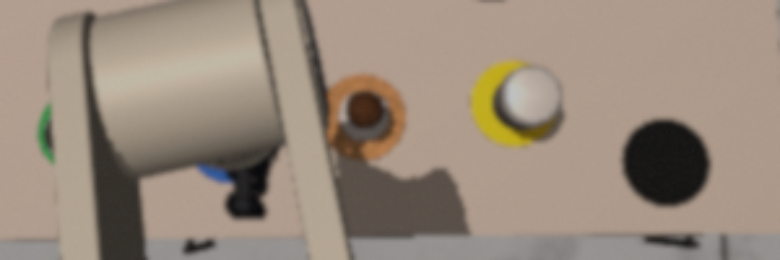

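Black mat confirmed at (0.4342,-0.3373), shaker centred on yellow (about 2 mm off), tamper upright on cork. On to tamper → black and cup → cork.

```bash
python3 - <<'E'
from mv import *
pick((.4885,.004),.060,.02)
place((.4342,-.3373),.060)
bot.servo_line([.47,.1,.25],velocity=.35)
pick((.469,.323),.035,.04,30)
place(mats["cork"],.035)
pick((.465,.1515),.080,.05)
import cv2
cv2.imwrite("pics/a3.png",cv2.resize(vision.read_camera("scene")["frame"][120:320,140:440,::-1],None,fx=2.6,fy=2.6))
E
```

```text
grip 0.039 44.1 [0.4885 0.004  0.0626]
lift 0.0393 45.9 [ 0.5  0.2 -5.6] t 22.925
down [-0.5  0.7 -3.3]
t 28.0917
grip 0.0569 30.8 [0.4692 0.3232 0.0379]
lift 0.0569 32.2 [-0.2  0.7 -1.1] t 33.725
down [-2.1 -0.6  2.7]
t 38.9917
grip 0.0627 47.4 [0.4657 0.1517 0.0832]
lift 0.0634 50.5 [ 0.1  0.3 -5.2] t 42.3167
```

View pics/a3.png

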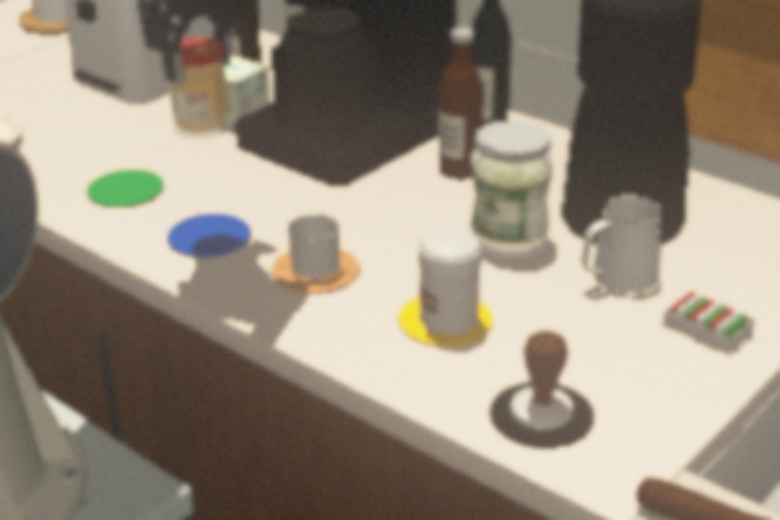

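Everything is upright: jar held (200,85), cup on cork (315,245), shaker on yellow, tamper on black. I check the bare blue and green mats in the scene view, then finish.

```bash
python3 - <<'E'
from mv import *
from see import *
s=vision.read_camera("scene")
B={"green":((165,172,210,205),lambda h,s,v:(h>45)&(h<85)&(s>90)),"blue":((196,195,242,225),lambda h,s,v:(h>100)&(h<130)&(s>90)),"yellow":None}
for n in("green","blue"):
    P=cast(s,blob(s,*B[n]),.004)[:,:2]; print(n,fit(P,.0485),cv2.minEnclosingCircle(np.float32(P)))
place(mats["green"],.080)
bot.servo_line([.487,-.05,.25],velocity=.35)
t=vision.read_camera("top")
P=cast(t,blob(t,(190,210,250,270),B["blue"][1]),.004)[:,:2]; print("blue top",fit(P,.0485),cv2.minEnclosingCircle(np.float32(P)))
E
```

```text
green (array([0.47627087, 0.32587048]), np.float64(0.003060667599739296)) ((0.47579362988471985, 0.3257836699485779), 0.04666411131620407)
blue (array([0.46105499, 0.15452927]), np.float64(0.003416457216440948)) ((0.46258121728897095, 0.15481418371200562), 0.04658757522702217)
down [-3.1 -0.9  3.7]
t 46.4667
blue top (array([0.46393377, 0.15616726]), np.float64(0.0010944733776415913)) ((0.46384406089782715, 0.15615017712116241), 0.04815352335572243)
```

```bash
python3 - <<'E'
from mv import *
from see import *
pick((.4877,.0065),.035,.04,30)
place((.4638,.156),.035)
bot.servo_line([.43,-.04,.32],velocity=.3)
bot.reach([.2,-.55,.35],Q)
t=vision.read_camera("top"); s=vision.read_camera("scene")
obj={"jar":((140,200,200,275),lambda h,s,v:((h<10)|(h>170))&(s>120),.104,.0325),
"tamper":((375,220,430,278),lambda h,s,v:(v>35)&(v<130)&(h<20)&(s>70),.069,.021),
"shaker":((310,200,375,262),lambda h,s,v:(v>105)&(s<40),.101,.033)}
it=cv2.resize(t["frame"][195:285,135:435,::-1],None,fx=2.6,fy=2.6,interpolation=cv2.INTER_CUBIC)
for n,(b,f,z,r) in obj.items():
    k=cv2.convexHull(np.float32(blob(t,b,f))).reshape(-1,2); print(n,*rim(t,k,z,r))
from cup import cup
print("cup",cup(t,(.464,.156),90)[:2])
i2=cv2.resize(s["frame"][160:300,160:385,::-1],None,fx=2.6,fy=2.6,interpolation=cv2.INTER_CUBIC)
w=max(it.shape[1],i2.shape[1]); p=lambda a:np.pad(a,((0,0),(0,w-a.shape[1]),(0,0)))
cv2.imwrite("pics/end.png",np.vstack([p(it),p(i2)]))
E
```

```text
grip 0.0568 30.4 [0.4881 0.0065 0.0378]
lift 0.0571 32.2 [-0.  -0.  -1.4] t 51.4417
down [-0.9 -0.1  2.8]
t 56.05
jar [0.47563201 0.32620293] 0.00043026321666216755
tamper [ 0.43649277 -0.34005082] 0.0007848379658449839
shaker [ 0.4992374  -0.17004386] 0.0008108305138596547
cup (array([0.46518922, 0.15665111]), np.float64(0.00016742600339545582))
```

View pics/end.png

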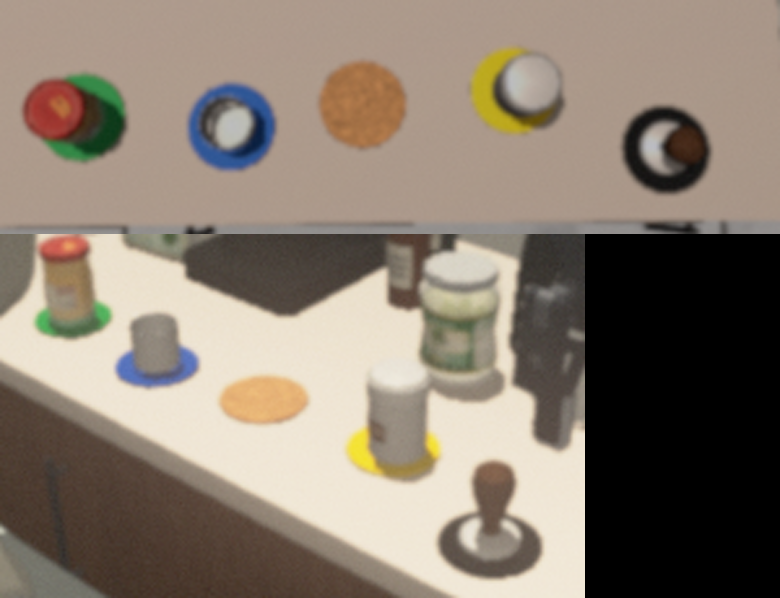

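The final view shows all four pieces upright and centred on their own mats, within about 4 mm, with cork empty. I hand in.

```bash
python3 -c "
from workcell import hand_in; print(hand_in())"
```

```text
the job is handed in; nothing more can be done
None
```

All four pieces stand upright within about 4 mm of the middle of their own mats (tamper black, cup blue, shaker yellow, jar green), the cork mat is empty, the arm never went near the pitcher, and the job is handed in at about 60 s of the 147 s allowed.

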